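# Screw the cap back on the paste pot

## Robot

A 6-joint arm with a two-finger parallel gripper is mounted at the origin on the work surface. World frame = base frame: x ahead of the robot, y to its left, z up, the work surface at z = 0. Lengths are in m, angles in rad, forces in N, time in s.
With the tool pointing down it reaches from about 0.325 to 0.875 m from the base axis. Payload 4.4 kg.
Tool frame: the origin (TCP) lies between the finger pads; the fingertips stand 14 mm ahead of it and the grasp point (between the pads) lies 5 mm behind it (r.tcp_to_tips is the distance from the TCP to the fingertips, in m); z points along the fingers, y is the line along which they close (so a half turn about z gives the same grasp; the last joint's range is limited). The gripper opens to 85 mm and grips with 20 to 120 N. Pads are 22 mm wide; open, the fingers measure 114 mm over their backs; the gripper's body (76 mm by 85 mm) begins 54 mm behind the grasp point. The pads swing forward as they close: fully open they stand 13 mm farther back than shut.
Start: joints at [-1.415, 0.207, 1.542, -0, 1.393, -0.15], TCP at [0.174, -0.548, 0.245] pointing down, gripper open.
Joint ranges: [-2.73, 2.73], [-0.86, 2.22], [0.23, 2.46], [-1.11, 4.25], [0.08, 2.63], [-2.82, 2.82]. Speed limits (rad/s): [2.79, 2.79, 3.14, 3.14, 3.14, 3.14].

## Interface

Orientations are given as a rotation vector (axis times angle).
In Python, from rig import r gives the robot as it stands. The module is installed in compiled form; this text tells all that it offers.
- The arm moves only by the shell command python3 -m creep 'ROWS'. ROWS is JSON, a list of rows, each an object of numbers: "dx", "dy", "dz": the shift along the tool's x, y, z scaled (see below); "yaw": the turn about the tool's z scaled (see below); "gripper": the gripper's target within -1 to 1 (fully open at 1, half-way at 0, shut at -1). A call has exactly 5 rows; each row is the pose to reach, as a shift and turn from the pose commanded when the call began, along the tool's axes at that moment; what a row does not reach only later rows make up. The controller multiplies each number of a shift by 150 mm and each number of a turn by pi/2 rad. A row lasts 1/10 s, in which the tool goes at most 50 mm and 8.59 degrees, less where a joint would pass 70% of its speed; a pose out of reach is approached as far as the arm can. A call with a number of a shift or a turn outside -1 to 1 is refused whole. A call with a gripper value outside its range is refused whole. The fingers move at their own pace and stop on an object; the grip force is fixed at half the most. Time passes only in rows, so rows that repeat a pose let the fingers close, or fill a call up. It gives the time, the measured TCP pose, the force, the opening and the grip force at its end, in the units of the state.
- r.sense(): the state, without advancing time (a new reading comes with each control period).
- r.get_image(name): name is "side" or "top" or "wrist"; returns a dict with "frame" (420x560x3 uint8, blue, green, red), "z_map" (420x560 float32, m along the optical axis (not along the pixel's ray), 0 where there is no reading), "vertical_fov" (degrees; the focal length in pixels is half the picture's height over the tangent of half this angle, whatever the lens; pixels are square), "cx", "cy" (the principal point, pixels), "extrinsics" (4x4, takes a point from world to camera coordinates). Camera axes: x right, y down, z forward; pixel columns grow to the right and rows downward; lengths in m; the calibration is good to about 2 mm. A picture is of the moment at which its call begins.
- r.sign_off(): hands the job in; it is judged then, once.
The state is a dict: "time_s": time; "joint_pos": joint angles; "qd": joint speeds; "joint_efforts": joint torques, N m; "ee_pos": TCP position; "tcp_rot": TCP orientation; "contact_force": force on the tool from outside, world axes, zero at the start; "ft_torque": the same for the moment, N m; "grip_width": finger opening in m; "gripper_force": force on a finger pad.
Only numpy, scipy, OpenCV 4.12 (cv2) and the standard library are available. Lean on these libraries where they do the work, as an engineer would, in place of code of your own. Each camera call takes 0.05 s, during which the arm holds its last target. There are 200 camera calls.

## Task

Pick up the loose grey cap, set it squarely on the neck of the open texture-paste pot and screw it fully home, clockwise seen from above. The thread is hidden under the cap, so feel for its start by turning the cap gently backward until it has dropped in before you screw it forward; never force it, for the thread is soft plastic. Leave the cap fully down and level, let go, and leave the jar, the spatula and the bowl where they are.

Things in the scene. Friction and masses are not known exactly. Their poses are not given: they have to be found in the camera images.
- cap: Loose grey ribbed screw cap, 57 mm across, 32 mm tall, starting skirt down on the table; origin at the centre of its underside, z up. Hollow: bore 51 mm, 28 mm deep under a 4 mm top. Weighs 40 to 85 g.
- cap_lugs (a point): Point on the cap's axis, 15 mm above its underside, level with the centres of its three inner lugs: round studs 3.5 mm thick, 120 degrees apart, standing 4.5 mm in from the bore wall. They bear on the pot's thread. They cannot be seen from outside; their angle relative to the pot's thread is unknown.
- pot_rim (a point): Centre of the white pot's mouth, at its rim, 124 mm above the table, z up. The neck below it is 40 mm across. Fully home, the cap's top bears on the rim: its underside is then 28 mm below this point and it is tight.
- pot_ridges (a point): Point on the neck's axis, 4.5 mm under the rim, level with the flat upper edges of its three thread ridges (47 mm across, starts at an unknown angle). Set on, the cap rests on them (underside 17.7 mm under the rim), or on small stops at their ends 4 mm higher, which block it clockwise. Anticlockwise by at most 111 degrees its lugs drop 7 mm off the ridges into 22 degree gaps; hard stop there.
- pot_shoulder (a point): Point on the neck's axis at the pot's shoulder, 34 mm below the rim (pot 92 mm across). From the gaps a clockwise turn takes the lugs under the ridges and the cap down 0.08 mm per degree, with 1.5 mm axial play and low friction (about 0.25), for about 77 degrees until home and tight.
- pot_stand: Fixed dark stand with black rubber collar, 124 mm across, 38 mm tall; origin under its centre, on the table. The pot in it is sprung: pressed down it yields 8 mm, from 4 N to 16 N, then is hard, and does not lift; twisted it yields elastically, 2 N m per rad. Cap and pot may bear on each other with 60 N at most, all contacts added up: keep the turning moment under 0.3 N m.
- glue_jar: closed jar 60 mm across, 75 mm tall, bystander; origin at the centre of its underside
- spatula: small spatula 190 mm long lying flat, bystander; origin at its middle
- grit_bowl: white bowl 90 mm across, 35 mm tall, bystander; origin at the centre of its underside
Things that resemble listed ones, but are neither listed nor needed, are in the scene too. Of the things that look like the cap, take the one that is farthest to the robot's left at the start.

How it is judged:
By the outcome, as a careful person would: the job done as asked, in the order asked, and still so for the second after the job is handed in, with the robot touching nothing.
It also fails if it takes over 72 s, if anything falls off the work surface, if the arm or the gripper's body presses on something with over 40 N, if the wrist force passes 120 N, or if a joint passes its speed limit or range.

## Working session

There is one attempt and no reset: what is moved stays moved. The work goes in short steps, Python scripts to look and compute and a shell command to move; the robot and the scene stay as the last step left them, time stands still between calls to the robot, and variables do not carry over. Pictures are saved under pics/ and viewed, at most 10 in all, crops included, and the job is handed in when it is done.

```bash
mkdir -p pics
cat > h.py <<'E'
import numpy as np, cv2
from rig import r
def cam(n):
    d=r.get_image(n); f=210/np.tan(np.radians(d["vertical_fov"])/2); return d,f
def world(d,f,u,v,z=None,h=None):
    E=np.array(d["extrinsics"]); R,t=E[:3,:3],E[:3,3]
    ray=np.array([(u-d["cx"])/f,(v-d["cy"])/f,1.0])
    o=-R.T@t; w=R.T@ray
    s=z if z is not None else (h-o[2])/w[2]
    return o+s*w
def cloud(d,f):
    Z=d["z_map"]; v,u=np.indices(Z.shape); E=np.array(d["extrinsics"])
    P=np.stack([(u-d["cx"])/f*Z,(v-d["cy"])/f*Z,Z],-1)
    W=(P-E[:3,3])@E[:3,:3]; W[Z==0]=np.nan; return W
E
python3 - <<'E'
from h import *
for n in("top","side"):
    d,f=cam(n); cv2.imwrite(f"pics/{n}0.png",d["frame"]); print(n,f,d["cx"],d["cy"],np.round(d["extrinsics"],3).tolist())
s=r.sense(); print(s)
E
```

```text
top 426.37753080216356 285.1824396621502 213.88640064356449 [[0.021, -1.0, 0.003, -0.036], [-0.996, -0.021, -0.081, 0.61], [0.081, -0.001, -0.997, 1.255], [0.0, 0.0, 0.0, 1.0]]
side 500.6503713079939 273.6450728862872 212.69225290122918 [[-0.93, -0.368, 0.007, 0.563], [-0.195, 0.475, -0.858, 0.228], [0.312, -0.799, -0.513, 1.128], [0.0, 0.0, 0.0, 1.0]]
{'time_s': 0.1, 'joint_pos': array([-1.41453273e+00,  2.07349123e-01,  1.54283379e+00,  1.69366198e-05,
        1.39350508e+00, -1.50517504e-01]), 'qd': array([-0.00054128, -0.00242473, -0.00420937,  0.00114633, -0.00057717,
        0.00033198]), 'joint_efforts': array([-6.18174854e-04, -3.84092832e+01, -2.92548877e+01, -2.99533203e-04,
        4.84613003e-03,  3.15107548e-05]), 'ee_pos': array([ 0.17352512, -0.54749509,  0.24422294]), 'tcp_rot': array([-3.10263627e+00, -4.79678334e-01, -1.67145647e-05]), 'contact_force': array([-1.36234372,  0.30551025, -0.45228277]), 'ft_torque': array([ 0.06032589,  0.00636599, -0.0333684 ]), 'gripper_force': 0.0, 'grip_width': 0.085467305818412}
```

View pics/top0.png

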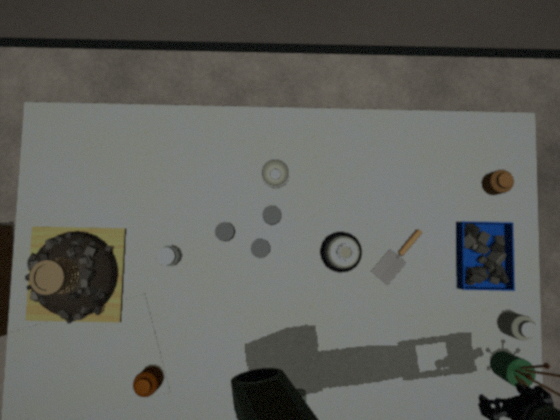

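View pics/side0.png

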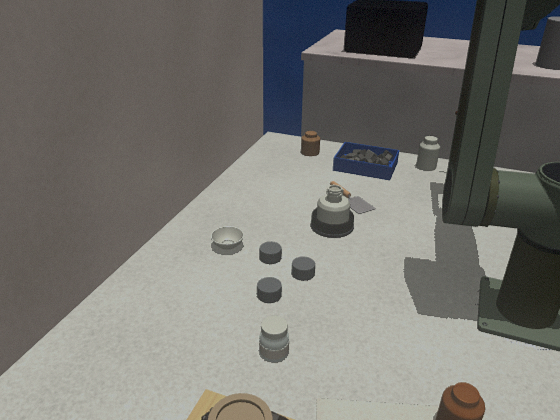

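The top view shows three grey caps at (225,231), (272,214) and (261,248), the pot in its stand at (342,251), the bowl at (275,174), the jar at (168,255) and the spatula near (395,258). The side view agrees. The robot's left is the image's left, so the cap I want is the one at (225,231). Next I'll measure it and the pot.

```bash
cat > m.py <<'E'
from h import *
def fit(P):
    A=np.c_[2*P,np.ones(len(P))]; x=np.linalg.lstsq(A,(P**2).sum(1),rcond=None)[0]; return x[:2],np.sqrt(x[2]+x[:2]@x[:2])
for n,h0 in(("top",[(225,231),(272,214),(261,248)]),("side",[(269,288),(303,266),(270,251)])):
    d,f=cam(n); W=cloud(d,f)
    for (u,v) in h0:
        win=np.zeros(W.shape[:2],bool); win[v-22:v+22,u-22:u+22]=1
        m=win&(abs(W[...,2]-.032)<.006)
        lab,im=cv2.connectedComponents(m.astype(np.uint8)); L=im[v-3,u]; m=im==L
        P=W[m]; c=P.mean(0)
        ct=max(cv2.findContours(m.astype(np.uint8),cv2.RETR_EXTERNAL,cv2.CHAIN_APPROX_NONE)[0],key=len)[:,0]
        (eu,ev),_,_=cv2.fitEllipse(ct)
        print(n,(u,v),"depth c",c.round(4),"ext",np.ptp(P,0).round(3)," ellipse ray",world(d,f,eu,ev,h=.032).round(4))
    u,v=(342,251) if n=="top" else (334,205)
    win=np.zeros(W.shape[:2],bool); win[v-45:v+35,u-35:u+35]=1
    for lo,hi in((.115,.132),(.082,.098),(.03,.046)):
        m=win&(W[...,2]>lo)&(W[...,2]<hi); P=W[m]
        if len(P)>5: print(n,"pot",lo,len(P),P.mean(0).round(4),"mid",((P.max(0)+P.min(0))/2).round(4),"ext",np.ptp(P,0).round(3))
    vv,uu=np.where(win&(W[...,2]>.118)&(W[...,2]<.13))
    s=4; cr=d["frame"][v-45:v+35,u-40:u+40]; cv2.imwrite(f"pics/pot_{n}.png",cv2.resize(cr,None,fx=5,fy=5,interpolation=cv2.INTER_CUBIC)); print("crop origin",u-40,v-45)
E
python3 m.py; python3 -c "
import cv2,numpy as np
a=[cv2.imread(f'pics/pot_{n}.png') for n in('top','side')];cv2.imwrite('pics/pots.png',np.hstack(a))"
```

```text
top (225, 231) depth c [0.5558 0.1568 0.0329] ext [0.054 0.057 0.012]  ellipse ray [0.5557 0.157  0.032 ]
top (272, 214) depth c [0.6091 0.0172 0.0329] ext [0.054 0.054 0.012]  ellipse ray [0.609  0.0169 0.032 ]
top (261, 248) depth c [0.5084 0.0488 0.0329] ext [0.056 0.056 0.011]  ellipse ray [0.5084 0.0489 0.032 ]
top pot 0.115 222 [ 0.5032 -0.1917  0.1213] mid [ 0.5039 -0.1921  0.1222] ext [0.044 0.047 0.014]
top pot 0.082 466 [ 0.5025 -0.1893  0.088 ] mid [ 0.5011 -0.1897  0.0889] ext [0.085 0.085 0.014]
top pot 0.03 389 [ 0.5025 -0.1869  0.0385] mid [ 0.5035 -0.1915  0.0378] ext [0.118 0.116 0.015]
crop origin 302 206
side (269, 288) depth c [0.5548 0.1598 0.0326] ext [0.058 0.062 0.01 ]  ellipse ray [0.5549 0.1594 0.032 ]
side (303, 266) depth c [0.5081 0.052  0.0326] ext [0.057 0.062 0.012]  ellipse ray [0.5081 0.0517 0.032 ]
side (270, 251) depth c [0.6084 0.0207 0.0324] ext [0.057 0.065 0.011]  ellipse ray [0.6085 0.0205 0.032 ]
side pot 0.115 139 [ 0.5029 -0.1889  0.1218] mid [ 0.504  -0.1904  0.1214] ext [0.046 0.046 0.012]
side pot 0.082 310 [ 0.4992 -0.1758  0.0885] mid [ 0.5021 -0.1864  0.0899] ext [0.086 0.078 0.016]
side pot 0.03 525 [ 0.5066 -0.2712  0.0379] mid [ 0.5222 -0.3685  0.038 ] ext [0.158 0.477 0.016]
crop origin 294 160
```

View pics/pots.png

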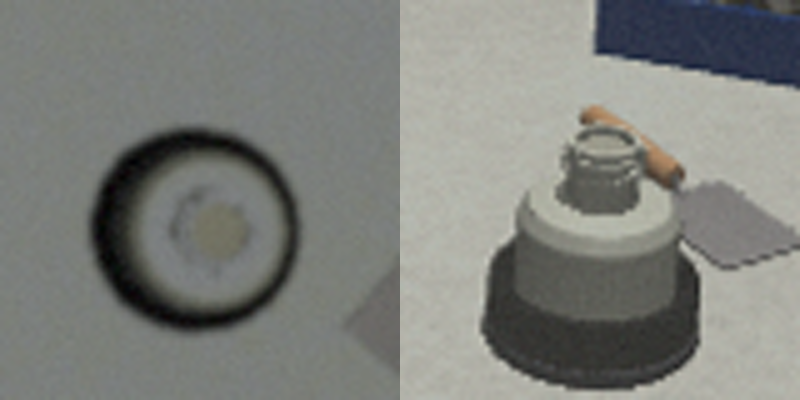

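The caps' tops come out at 32 mm and the pot's rim at about 122–124 mm. The cap-to-pot vector agrees between the two views to about 1 mm. The start pose to the pot is the first leg, where I'll refine the measurement with the wrist camera.

```bash
cat > to.py <<'E'
import sys; from h import *
from scipy.spatial.transform import Rotation as Ro
s=r.sense(); R=Ro.from_rotvec(s["tcp_rot"]).as_matrix(); t=np.array([float(a) for a in sys.argv[1:4]])
print("tool shift units",((R.T@(t-s["ee_pos"]))/.15).round(4),"x",R[:,0].round(4),"y",R[:,1].round(4),"z",R[:,2].round(4),"q",s["joint_pos"].round(2),"tips",r.tcp_to_tips,"t",s["time_s"],s["ee_pos"].round(4))
E
python3 to.py 0.5035 -0.1912 0.245
```

```text
tool shift units [ 2.8146e+00 -1.6015e+00 -2.0000e-04] x [9.533e-01 3.020e-01 2.000e-04] y [ 0.302  -0.9533 -0.0014] z [-2.0e-04  1.4e-03 -1.0e+00] q [-1.41  0.21  1.54 -0.    1.39 -0.15] tips 0.014 t 0.2 [ 0.1736 -0.5477  0.2445]
```

```bash
python3 -m creep '[{"dx":0.2,"dy":-0.11,"gripper":1},{"dx":0.44,"dy":-0.25,"gripper":1},{"dx":0.68,"dy":-0.39,"gripper":1},{"dx":0.92,"dy":-0.52,"gripper":1},{"dx":0.94,"dy":-0.534,"gripper":1}]'
python3 -m creep '[{"dx":0.2,"dy":-0.11,"gripper":1},{"dx":0.44,"dy":-0.25,"gripper":1},{"dx":0.68,"dy":-0.39,"gripper":1},{"dx":0.92,"dy":-0.52,"gripper":1},{"dx":0.94,"dy":-0.534,"gripper":1}]'
python3 -m creep '[{"dx":0.2,"dy":-0.11,"gripper":1},{"dx":0.44,"dy":-0.25,"gripper":1},{"dx":0.68,"dy":-0.39,"gripper":1},{"dx":0.92,"dy":-0.52,"gripper":1},{"dx":0.94,"dy":-0.534,"gripper":1}]'
python3 to.py 0.5035 -0.1912 0.245
python3 - <<'E'
from h import *
d,f=cam("wrist"); cv2.imwrite("pics/w1.png",d["frame"]); np.savez("w1.npz",**d); print(f)
E
```

```text
tool shift units [ 2.8146e+00 -1.6015e+00 -2.0000e-04] x [9.533e-01 3.020e-01 2.000e-04] y [ 0.302  -0.9533 -0.0014] z [-2.0e-04  1.4e-03 -1.0e+00] q [-1.41  0.21  1.54 -0.    1.39 -0.15] tips 0.014 t 0.2 [ 0.1736 -0.5477  0.2445]
321.05773395382977invalid input
invalid input
invalid input
```

View pics/w1.png

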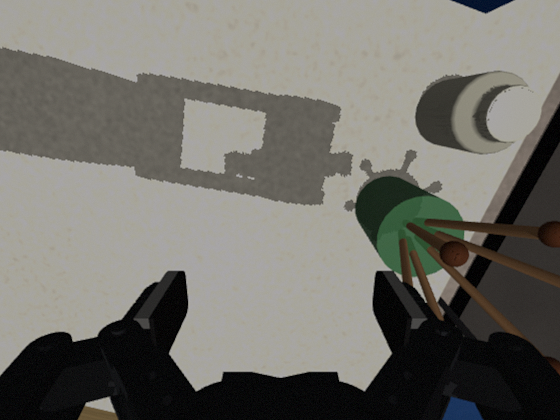

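The arm hasn't moved: the rows were refused, probably because every key is needed. The picture shows the fingers at (180,310) and (390,310) at the bottom of the wrist view, and the pot isn't in sight. I'll resend with all the keys.

```bash
python3 -m creep '[{"dx":0.2,"dy":-0.11,"dz":0,"yaw":0,"gripper":1},{"dx":0.44,"dy":-0.25,"dz":0,"yaw":0,"gripper":1},{"dx":0.68,"dy":-0.39,"dz":0,"yaw":0,"gripper":1},{"dx":0.92,"dy":-0.52,"dz":0,"yaw":0,"gripper":1},{"dx":0.94,"dy":-0.534,"dz":0,"yaw":0,"gripper":1}]'
python3 to.py 0.5035 -0.1912 0.245
```

```text
time_s: 0.75
ee_pos: [0.2863, -0.4259, 0.2451]
tcp_rot: [-3.102, -0.487, -0.002]
contact_force: [0.1, -0.7, -0.1]
grip_width: 0.0857
gripper_force: 0.0
tool shift units [ 1.8577 -1.0452  0.005 ] x [0.9519 0.3065 0.0015] y [ 0.3065 -0.9519 -0.0016] z [ 0.001   0.0019 -1.    ] q [-1.15  0.08  1.69  0.    1.38  0.11] tips 0.014 t 0.75 [ 0.2863 -0.4259  0.2451]
```

```bash
python3 -m creep '[{"dx":0.2,"dy":-0.13,"dz":0,"yaw":0,"gripper":1},{"dx":0.4,"dy":-0.26,"dz":0,"yaw":0,"gripper":1},{"dx":0.6,"dy":-0.39,"dz":0,"yaw":0,"gripper":1},{"dx":0.8,"dy":-0.52,"dz":0,"yaw":0,"gripper":1},{"dx":0.8,"dy":-0.52,"dz":0,"yaw":0,"gripper":1}]' >/dev/null
python3 -m creep '[{"dx":0.2,"dy":-0.13,"dz":0,"yaw":0,"gripper":1},{"dx":0.4,"dy":-0.26,"dz":0,"yaw":0,"gripper":1},{"dx":0.6,"dy":-0.39,"dz":0,"yaw":0,"gripper":1},{"dx":0.79,"dy":-0.52,"dz":0,"yaw":0,"gripper":1},{"dx":0.79,"dy":-0.52,"dz":0,"yaw":0,"gripper":1}]'
python3 to.py 0.5035 -0.1912 0.245
python3 - <<'E'
from h import *
d,f=cam("wrist"); cv2.imwrite("pics/w2.png",d["frame"]); s=r.sense(); np.savez("w2.npz",ee=s["ee_pos"],rot=s["tcp_rot"],**d)
E=np.array(d["extrinsics"]); 
for h in(.124,.09):
  p=E[:3,:3]@[.5035,-.1912,h]+E[:3,3]; print(d["cx"]+f*p[0]/p[2],d["cy"]+f*p[1]/p[2],p[2])
print(np.round(-E[:3,:3].T@E[:3,3],4), np.round(E[:3,:3],3))
E
```

```text
time_s: 1.75
ee_pos: [0.4656, -0.2068, 0.2453]
tcp_rot: [-3.103, -0.486, -0.001]
contact_force: [-0.5, -0.7, -0.3]
grip_width: 0.0855
gripper_force: 0.0
tool shift units [ 0.2722 -0.0221  0.0022] x [9.521e-01 3.057e-01 9.000e-04] y [ 3.057e-01 -9.521e-01 -3.000e-04] z [ 8.e-04  5.e-04 -1.e+00] q [-0.59  0.07  1.7   0.    1.37  0.67] tips 0.014 t 1.75 [ 0.4656 -0.2068  0.2453]
277.0800609447775 159.9808658051797 0.2503383852533907
277.4131634476768 154.31160452874218 0.2827561202514084
[ 0.5392 -0.1821  0.3749] [[ 0.306 -0.952 -0.   ]
 [-0.908 -0.292  0.302]
 [-0.287 -0.092 -0.953]]
```

View pics/w2.png

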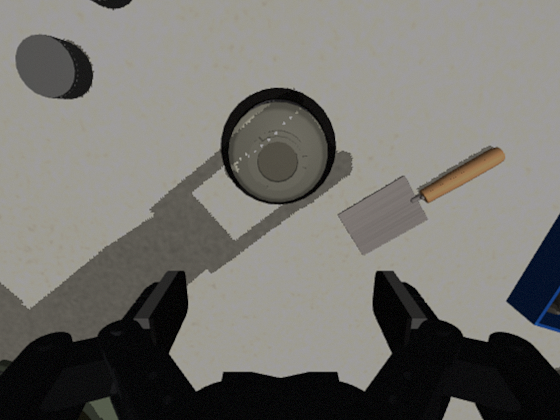

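The wrist view shows the pot at about (278,146). Its paste disc is at (277,161), within a pixel or so of the predicted rim centre at (277,160). I'll fit the pot, then view the cap from the same relative pose.

```bash
cat > wfit.py <<'E'
import sys; from h import *
def ringfit(d,f,lo,hi,g):
    W=cloud(d,f); z=W[...,2]; m=(z>lo)&(z<hi)&(np.hypot(W[...,0]-g[0],W[...,1]-g[1])<.045)
    P=W[m]; ct=np.vstack([c[:,0] for c in cv2.findContours(m.astype(np.uint8),cv2.RETR_EXTERNAL,cv2.CHAIN_APPROX_NONE)[0]])
    hull=cv2.convexHull(ct)[:,0]; (c,ax,_)=cv2.fitEllipse(ct); (mc,mr)=cv2.minEnclosingCircle(hull)
    zm=np.median(P[:,2]); return dict(n=len(P),z=zm.round(4),mean=P.mean(0).round(4),mid=((P.max(0)+P.min(0))/2).round(4),ext=np.ptp(P,0).round(3),ell=np.round(c,1),ax=np.round(ax,1),ell_w=world(d,f,*c,h=zm).round(4),mec=np.round(mc,1),mec_w=world(d,f,*mc,h=zm).round(4))
E
python3 - <<'E'
from wfit import *
q=np.load("w2.npz"); d={k:q[k] for k in q}; f=210/np.tan(np.radians(float(d["vertical_fov"]))/2)
for lo,hi in((.1215,.128),(.115,.128),(.085,.095)): print(lo,ringfit(d,f,lo,hi,(.5035,-.1912)))
# paste disc
W=cloud(d,f); print(W[158:164:2,270:286:4,2].round(3))
h=cv2.cvtColor(d["frame"],cv2.COLOR_BGR2HSV); print(h[160,255:302:3].tolist())
E
python3 to.py 0.517 0.1426 0.153
```

```text
0.1215 {'n': 887, 'z': np.float64(0.1248), 'mean': array([ 0.5022, -0.1915,  0.1247]), 'mid': array([ 0.5018, -0.1915,  0.1244]), 'ext': array([0.046, 0.046, 0.006]), 'ell': array([276.9, 161.4]), 'ax': array([52.2, 52.6]), 'ell_w': array([ 0.5026, -0.1914,  0.1248]), 'mec': array([276.7, 161. ]), 'mec_w': array([ 0.5028, -0.1911,  0.1248])}
0.115 {'n': 2666, 'z': np.float64(0.1206), 'mean': array([ 0.5024, -0.1914,  0.1216]), 'mid': array([ 0.5017, -0.1916,  0.1212]), 'ext': array([0.047, 0.047, 0.012]), 'ell': array([276.9, 160.7]), 'ax': array([57.3, 58.1]), 'ell_w': array([ 0.5025, -0.1913,  0.1206]), 'mec': array([276.7, 160.8]), 'mec_w': array([ 0.5023, -0.1912,  0.1206])}
0.085 {'n': 3824, 'z': np.float64(0.0882), 'mean': array([ 0.5075, -0.1899,  0.0882]), 'mid': array([ 0.5018, -0.1916,  0.0886]), 'ext': array([0.083, 0.081, 0.007]), 'ell': array([277.3, 153.5]), 'ax': array([90.6, 91.4]), 'ell_w': array([ 0.5039, -0.1909,  0.0882]), 'mec': array([277.3, 153. ]), 'mec_w': array([ 0.5043, -0.1909,  0.0882])}
[[0.119 0.119 0.12  0.122]
 [0.121 0.119 0.12  0.12 ]
 [0.12  0.12  0.121 0.121]]
[[28, 31, 100], [22, 37, 75], [23, 41, 81], [21, 44, 82], [22, 47, 82], [21, 44, 82], [21, 44, 82], [23, 40, 82], [23, 39, 84], [23, 40, 83], [21, 44, 82], [25, 38, 80], [21, 40, 82], [24, 44, 82], [22, 37, 75], [21, 32, 103]]
tool shift units [ 1.0453 -2.1218  0.6131] x [ 9.525e-01  3.045e-01 -5.000e-04] y [ 3.045e-01 -9.525e-01  5.000e-04] z [-4.e-04 -6.e-04 -1.e+00] q [-0.59  0.07  1.7  -0.    1.37  0.67] tips 0.014 t 1.8 [ 0.4646 -0.2082  0.2452]
```

```bash
python3 -m creep '[{"dx":0.09,"dy":-0.18,"dz":0,"yaw":0,"gripper":1},{"dx":0.18,"dy":-0.36,"dz":0,"yaw":0,"gripper":1},{"dx":0.27,"dy":-0.54,"dz":0,"yaw":0,"gripper":1},{"dx":0.35,"dy":-0.71,"dz":0,"yaw":0,"gripper":1},{"dx":0.35,"dy":-0.71,"dz":0,"yaw":0,"gripper":1}]' >/dev/null
python3 -m creep '[{"dx":0.09,"dy":-0.18,"dz":0.1,"yaw":0,"gripper":1},{"dx":0.18,"dy":-0.36,"dz":0.2,"yaw":0,"gripper":1},{"dx":0.27,"dy":-0.54,"dz":0.3,"yaw":0,"gripper":1},{"dx":0.35,"dy":-0.71,"dz":0.3,"yaw":0,"gripper":1},{"dx":0.35,"dy":-0.71,"dz":0.3,"yaw":0,"gripper":1}]' >/dev/null
python3 -m creep '[{"dx":0.09,"dy":-0.18,"dz":0.1,"yaw":0,"gripper":1},{"dx":0.18,"dy":-0.36,"dz":0.2,"yaw":0,"gripper":1},{"dx":0.27,"dy":-0.54,"dz":0.313,"yaw":0,"gripper":1},{"dx":0.345,"dy":-0.7,"dz":0.313,"yaw":0,"gripper":1},{"dx":0.345,"dy":-0.7,"dz":0.313,"yaw":0,"gripper":1}]'
python3 - <<'E'
from wfit import *
for i in range(2):
    d,f=cam("wrist"); print(ringfit(d,f,.027,.037,(.555,.1575)))
    s=r.sense(); print(s["ee_pos"].round(4),s["contact_force"].round(2))
E
python3 to.py 0.555 0.1575 0.06
```

```text
time_s: 3.3
ee_pos: [0.5182, 0.142, 0.1529]
tcp_rot: [3.104, 0.482, -0.0]
contact_force: [0.5, -0.5, 0.5]
grip_width: 0.0853
gripper_force: 0.0
{'n': 4213, 'z': np.float64(0.033), 'mean': array([0.5561, 0.1579, 0.033 ]), 'mid': array([0.5555, 0.1579, 0.0312]), 'ext': array([0.057, 0.057, 0.008]), 'ell': array([276.5, 159.6]), 'ax': array([72.3, 72.7]), 'ell_w': array([0.5563, 0.158 , 0.033 ]), 'mec': array([276.6, 159.5]), 'mec_w': array([0.5565, 0.158 , 0.033 ])}
[0.5183 0.1408 0.1533] [ 0.79 -0.8  -0.09]
{'n': 4206, 'z': np.float64(0.033), 'mean': array([0.5561, 0.1579, 0.033 ]), 'mid': array([0.5553, 0.1577, 0.0313]), 'ext': array([0.058, 0.058, 0.008]), 'ell': array([274.8, 159.2]), 'ax': array([72. , 72.8]), 'ell_w': array([0.5564, 0.158 , 0.033 ]), 'mec': array([275., 159.]), 'mec_w': array([0.5566, 0.1579, 0.033 ])}
[0.5183 0.1402 0.1535] [ 0.06 -0.84 -0.25]
tool shift units [ 0.268  -0.0371  0.6237] x [9.535e-01 3.015e-01 2.000e-04] y [ 0.3015 -0.9535  0.0016] z [ 7.0e-04 -1.4e-03 -1.0e+00] q [ 0.1   0.22  1.73 -0.    1.19  1.37] tips 0.014 t 3.4 [0.5183 0.1402 0.1535]
```

The cap measures (0.556, 0.158) with its top at 33 mm and 57 mm across, so it checks out. I'll descend and grip it.

```bash
python3 -m creep '[{"dx":0.14,"dy":-0.02,"dz":0.15,"yaw":0,"gripper":1},{"dx":0.275,"dy":-0.038,"dz":0.35,"yaw":0,"gripper":1},{"dx":0.275,"dy":-0.038,"dz":0.6,"yaw":0,"gripper":1},{"dx":0.275,"dy":-0.038,"dz":0.8,"yaw":0,"gripper":1},{"dx":0.275,"dy":-0.038,"dz":0.89,"yaw":0,"gripper":1}]'
python3 -m creep '[{"dx":0,"dy":0,"dz":0,"yaw":0,"gripper":1},{"dx":0,"dy":0,"dz":0,"yaw":0,"gripper":-1},{"dx":0,"dy":0,"dz":0,"yaw":0,"gripper":-1},{"dx":0,"dy":0,"dz":0,"yaw":0,"gripper":-1},{"dx":0,"dy":0,"dz":0,"yaw":0,"gripper":-1}]'
python3 -m creep '[{"dx":0,"dy":0,"dz":0,"yaw":0,"gripper":-1},{"dx":0,"dy":0,"dz":0,"yaw":0,"gripper":-1},{"dx":0,"dy":0,"dz":0,"yaw":0,"gripper":-1},{"dx":0,"dy":0,"dz":0,"yaw":0,"gripper":-1},{"dx":0,"dy":0,"dz":0,"yaw":0,"gripper":-1}]'
```

```text
time_s: 3.9
ee_pos: [0.5534, 0.1572, 0.017]
tcp_rot: [3.105, 0.477, -0.008]
contact_force: [0.6, 0.0, 0.4]
grip_width: 0.0857
gripper_force: 0.0
time_s: 4.4
ee_pos: [0.5578, 0.16, 0.0229]
tcp_rot: [3.104, 0.48, 0.009]
contact_force: [0.2, -1.2, 5.5]
grip_width: 0.0555
gripper_force: 64.1
time_s: 4.9
ee_pos: [0.5577, 0.16, 0.0228]
tcp_rot: [3.104, 0.48, 0.009]
contact_force: [0.0, -0.6, 7.0]
grip_width: 0.0556
gripper_force: 64.1
```

```bash
python3 -m creep '[{"dx":0,"dy":0,"dz":-0.1,"yaw":0,"gripper":-1},{"dx":0,"dy":0,"dz":-0.3,"yaw":0,"gripper":-1},{"dx":0,"dy":0,"dz":-0.6,"yaw":0,"gripper":-1},{"dx":0,"dy":0,"dz":-0.9,"yaw":0,"gripper":-1},{"dx":0,"dy":0,"dz":-1,"yaw":0,"gripper":-1}]'
python3 -m creep '[{"dx":0,"dy":0,"dz":-0.1,"yaw":0,"gripper":-1},{"dx":0,"dy":0,"dz":-0.2,"yaw":0,"gripper":-1},{"dx":0,"dy":0,"dz":-0.3,"yaw":0,"gripper":-1},{"dx":0,"dy":0,"dz":-0.3,"yaw":0,"gripper":-1},{"dx":0,"dy":0,"dz":-0.3,"yaw":0,"gripper":-1}]'
python3 - <<'E'
from h import *
from scipy.spatial.transform import Rotation as Ro
d,f=cam("wrist"); cv2.imwrite("pics/w3.png",d["frame"]); s=r.sense(); R=Ro.from_rotvec(s["tcp_rot"]).as_matrix()
W=cloud(d,f); T=(W-s["ee_pos"])@R; m=(np.hypot(T[...,0],T[...,1])<.035)&(abs(T[...,2])<.03)
# cap top plane in tool frame
P=T[m]; print(len(P),np.nanmedian(P,0).round(4)); zz=np.nanmedian(P[:,2]); Q=P[abs(P[:,2]-zz)<.004]
A=np.c_[Q[:,:2],np.ones(len(Q))]; print("plane",np.linalg.lstsq(A,Q[:,2],rcond=None)[0].round(4),"ext",Q.min(0).round(4),Q.max(0).round(4))
print(s["ee_pos"].round(4),R[:,2].round(4),s["contact_force"].round(2),s["ft_torque"].round(3))
E
python3 to.py 0.5027 -0.1913 0.215
```

```text
time_s: 5.4
ee_pos: [0.5585, 0.1607, 0.1771]
tcp_rot: [3.104, 0.481, 0.018]
contact_force: [1.0, -0.1, 0.9]
grip_width: 0.0553
gripper_force: 63.7
time_s: 5.9
ee_pos: [0.5548, 0.1599, 0.2142]
tcp_rot: [-3.105, -0.48, 0.002]
contact_force: [0.4, -0.1, -0.4]
grip_width: 0.0554
gripper_force: 63.7
17142 [ 0.006  -0.001  -0.0107]
plane [ 0.0086  0.0011 -0.0106] ext [-0.0311 -0.033  -0.0146] [ 0.0273  0.0331 -0.0067]
[0.5544 0.1598 0.2136] [-2.4e-03 -3.0e-04 -1.0e+00] [ 0.77  0.79 -0.89] [0.005 0.022 0.011]
tool shift units [-1.0355  2.1273 -0.0081] x [ 0.9533  0.302  -0.0024] y [ 3.020e-01 -9.533e-01 -4.000e-04] z [-2.4e-03 -3.0e-04 -1.0e+00] q [0.13 0.24 1.57 0.   1.34 1.39] tips 0.014 t 5.95 [0.5544 0.1598 0.2136]
```

View pics/w3.png

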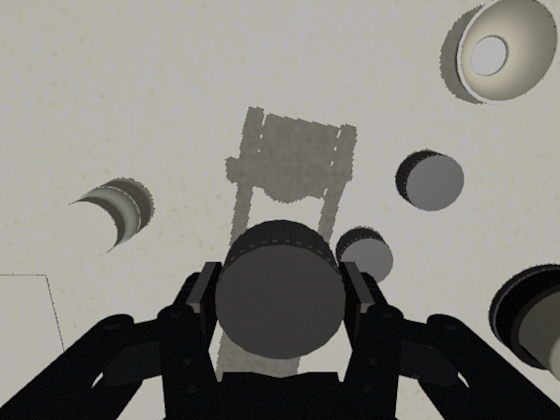

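The wrist view shows the cap gripped between the pads, its top centred near (281,300). It's level, with its underside 21 mm below the TCP. Now I'll carry it over the pot and fit its centre in the tool frame.

```bash
python3 -m creep '[{"dx":-0.09,"dy":0.18,"dz":0,"yaw":0,"gripper":-1},{"dx":-0.18,"dy":0.36,"dz":0,"yaw":0,"gripper":-1},{"dx":-0.27,"dy":0.54,"dz":0,"yaw":0,"gripper":-1},{"dx":-0.345,"dy":0.71,"dz":0,"yaw":0,"gripper":-1},{"dx":-0.345,"dy":0.71,"dz":0,"yaw":0,"gripper":-1}]' >/dev/null
python3 -m creep '[{"dx":-0.09,"dy":0.18,"dz":0,"yaw":0,"gripper":-1},{"dx":-0.18,"dy":0.36,"dz":0,"yaw":0,"gripper":-1},{"dx":-0.27,"dy":0.54,"dz":0,"yaw":0,"gripper":-1},{"dx":-0.345,"dy":0.71,"dz":0,"yaw":0,"gripper":-1},{"dx":-0.345,"dy":0.71,"dz":0,"yaw":0,"gripper":-1}]' >/dev/null
python3 -m creep '[{"dx":-0.09,"dy":0.18,"dz":0,"yaw":0,"gripper":-1},{"dx":-0.18,"dy":0.36,"dz":0,"yaw":0,"gripper":-1},{"dx":-0.27,"dy":0.54,"dz":0,"yaw":0,"gripper":-1},{"dx":-0.345,"dy":0.71,"dz":0,"yaw":0,"gripper":-1},{"dx":-0.345,"dy":0.71,"dz":0,"yaw":0,"gripper":-1}]' >/dev/null
python3 -m creep '[{"dx":0,"dy":0,"dz":0.1,"yaw":0,"gripper":-1},{"dx":0,"dy":0,"dz":0.2,"yaw":0,"gripper":-1},{"dx":0,"dy":0,"dz":0.3,"yaw":0,"gripper":-1},{"dx":0,"dy":0,"dz":0.3,"yaw":0,"gripper":-1},{"dx":0,"dy":0,"dz":0.3,"yaw":0,"gripper":-1}]'
cat > capfit.py <<'E'
from h import *
from scipy.spatial.transform import Rotation as Ro
def capw(save=None):
    d,f=cam("wrist"); s=r.sense(); R=Ro.from_rotvec(s["tcp_rot"]).as_matrix()
    if save: cv2.imwrite(save,d["frame"])
    T=(cloud(d,f)-s["ee_pos"])@R; m=(np.hypot(T[...,0],T[...,1])<.034)&(abs(T[...,2]+.0106)<.006)
    m&=d["frame"].max(2)>45
    m=cv2.morphologyEx(m.astype(np.uint8),cv2.MORPH_OPEN,np.ones((5,5))); n,L,st,_=cv2.connectedComponentsWithStats(m); k=1+st[1:,4].argmax(); m=(L==k).astype(np.uint8)
    ct=cv2.findContours(m,cv2.RETR_EXTERNAL,cv2.CHAIN_APPROX_NONE)[0][0]; c,ax,_=cv2.fitEllipse(cv2.convexHull(ct))
    w=world(d,f,*c,h=s["ee_pos"][2]+.0106); return c,ax,w,s,(w-s["ee_pos"])@R
if __name__=="__main__":
    c,ax,w,s,t=capw("pics/w4.png"); print("px",np.round(c,1),np.round(ax,1),"capworld",w.round(4),"tool",t.round(4),"ee",s["ee_pos"].round(4))
E
python3 capfit.py; python3 to.py 0.5027 -0.1913 0.165
python3 - <<'E'
from h import *
A=[]
for n,(u,v) in(("side",(334,180)),("top",(342,245))):
    d,f=cam(n); A.append(cv2.resize(d["frame"][v-60:v+60,u-40:u+40],None,fx=5,fy=5)); 
    np.savez(f"{n}5.npz",**d)
cv2.imwrite("pics/st5.png",np.hstack(A))
E
```

```text
time_s: 7.95
ee_pos: [0.5036, -0.1901, 0.1693]
tcp_rot: [-3.103, -0.482, 0.002]
contact_force: [0.7, -0.5, -0.3]
grip_width: 0.0559
gripper_force: 63.8
px [279.5 301.7] [115.4 131.4] capworld [ 0.5036 -0.1889  0.1807] tool [ 0.0001 -0.0018 -0.0106] ee [ 0.5041 -0.1907  0.1701]
tool shift units [-0.01    0.0012  0.0339] x [9.53e-01 3.03e-01 3.00e-04] y [ 3.03e-01 -9.53e-01 -3.00e-04] z [ 2.e-04  4.e-04 -1.e+00] q [-0.52  0.21  1.71  0.    1.23  0.74] tips 0.014 t 8.0 [ 0.5041 -0.1907  0.1701]
```

View pics/st5.png

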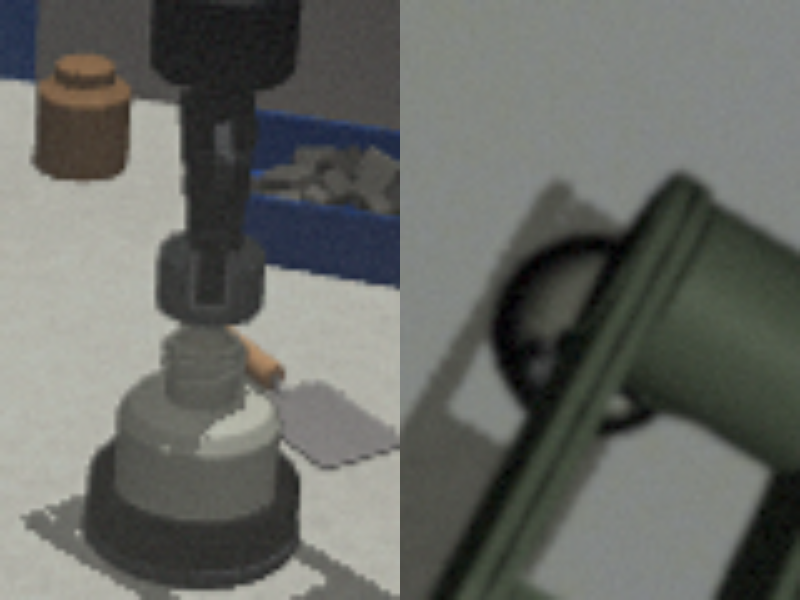

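The side crop shows the cap held above the neck and level: cap mid at about x=210 px, neck mid at about 205 px. I'll quantify this against the projected vertical axis.

```bash
cat > sidefit.py <<'E'
from h import *
def sidefit(d,capz):
    f=210/np.tan(np.radians(float(d["vertical_fov"]))/2); W=cloud(d,f); E=np.array(d["extrinsics"])
    o=-E[:3,:3].T@E[:3,3]; v=np.array([.5033,-.1915])-o[:2]; v/=np.linalg.norm(v); n=np.array([-v[1],v[0]])
    near=np.hypot(W[...,0]-.5033,W[...,1]+.1915)<.066
    res={}
    for name,lo,hi,rad in(("cap",capz+.004,capz+.028,.036),("neck",.096,.112,.03),("body",.045,.082,.055),("collar",.006,.034,.07)):
        m=near&(W[...,2]>lo)&(W[...,2]<hi)&(np.hypot(W[...,0]-.5033,W[...,1]+.1915)<rad)
        offs=[];wid=[]
        for row in range(420):
            c=np.where(m[row])[0]
            if len(c)<8: continue
            a,b=c.min(),c.max(); mid=(a+b)/2
            # lateral offset at mid ray, at distance of the axis
            ray=world(d,f,mid,row,z=1.0)-o; s=(v@(np.array([.5033,-.1915])-o[:2]))/(v@ray[:2]); p=o+s*ray
            offs.append(n@(p[:2]-[.5033,-.1915])); L=world(d,f,a-.5,row,z=1.)-o; wid.append((b-a+1)*s/f)
        if offs: res[name]=(round(1e3*np.median(offs),2),round(1e3*np.std(offs),2),round(1e3*np.median(wid),1),len(offs))
    return n.round(3),res
if __name__=="__main__":
    q=np.load("side5.npz"); print(sidefit({k:q[k] for k in q},.149))
E
python3 sidefit.py
python3 - <<'E'
from capfit import *
for i in range(3):
    c,ax,w,s,t=capw(); print(np.round(c,1),w.round(4),t.round(4),s["ee_pos"].round(4))
E
```

```text
(array([0.972, 0.234]), {'cap': (np.float64(-0.93), np.float64(1.37), np.float64(59.5), 9), 'neck': (np.float64(-1.37), np.float64(1.02), np.float64(38.8), 5), 'body': (np.float64(-1.13), np.float64(2.49), np.float64(90.5), 16), 'collar': (np.float64(-4.83), np.float64(3.39), np.float64(112.4), 14)})
[279.6 301.8] [ 0.5039 -0.1903  0.1815] [-0.0001 -0.0013 -0.0106] [ 0.5044 -0.1915  0.1709]
[279.7 301.8] [ 0.5038 -0.1905  0.1814] [-0.0001 -0.0012 -0.0106] [ 0.5043 -0.1916  0.1708]
[279.7 301.8] [ 0.5036 -0.1906  0.1813] [-0.0001 -0.0012 -0.0106] [ 0.5041 -0.1917  0.1707]
```

Side view: the cap is 0.3 mm off the neck laterally. The wrist view suggests a trim of about 1 mm in −y. I'll apply it and lower to just above the lugs' entry.

```bash
python3 -m creep '[{"dx":-0.006,"dy":0.005,"dz":0.05,"yaw":0,"gripper":-1},{"dx":-0.006,"dy":0.005,"dz":0.1,"yaw":0,"gripper":-1},{"dx":-0.006,"dy":0.005,"dz":0.17,"yaw":0,"gripper":-1},{"dx":-0.006,"dy":0.005,"dz":0.24,"yaw":0,"gripper":-1},{"dx":-0.006,"dy":0.005,"dz":0.24,"yaw":0,"gripper":-1}]'
python3 -m creep '[{"dx":0,"dy":0,"dz":0,"yaw":0,"gripper":-1},{"dx":0,"dy":0,"dz":0,"yaw":0,"gripper":-1},{"dx":0,"dy":0,"dz":0,"yaw":0,"gripper":-1},{"dx":0,"dy":0,"dz":0,"yaw":0,"gripper":-1},{"dx":0,"dy":0,"dz":0,"yaw":0,"gripper":-1}]'
python3 -m creep '[{"dx":0,"dy":0,"dz":0.01,"yaw":0,"gripper":-1},{"dx":0,"dy":0,"dz":0.02,"yaw":0,"gripper":-1},{"dx":0,"dy":0,"dz":0.03,"yaw":0,"gripper":-1},{"dx":0,"dy":0,"dz":0.03,"yaw":0,"gripper":-1},{"dx":0,"dy":0,"dz":0.03,"yaw":0,"gripper":-1}]'
python3 -c "
from rig import r; s=r.sense(); print(s['ee_pos'],s['contact_force'],s['ft_torque'])"
```

```text
time_s: 8.75
ee_pos: [0.5027, -0.1923, 0.1323]
tcp_rot: [-3.104, -0.479, 0.001]
contact_force: [1.1, -0.5, 2.5]
grip_width: 0.0555
gripper_force: 64.2
time_s: 9.25
ee_pos: [0.5029, -0.1926, 0.134]
tcp_rot: [3.105, 0.48, 0.0]
contact_force: [-1.0, -0.2, -0.4]
grip_width: 0.0554
gripper_force: 63.8
time_s: 9.75
ee_pos: [0.5033, -0.1926, 0.1293]
tcp_rot: [3.104, 0.48, 0.001]
contact_force: [2.7, 0.2, -1.1]
grip_width: 0.0557
gripper_force: 63.9
[ 0.50333668 -0.1925959   0.12929805] [ 2.74453236  0.16517491 -1.09559097] [ 0.02906943 -0.3877076  -0.08472854]
```

```bash
python3 -m creep '[{"dx":0.004,"dy":0.0014,"dz":0,"yaw":0,"gripper":-1},{"dx":0.004,"dy":0.0014,"dz":0,"yaw":0,"gripper":-1},{"dx":0.004,"dy":0.0014,"dz":0,"yaw":0,"gripper":-1},{"dx":0.004,"dy":0.0014,"dz":0,"yaw":0,"gripper":-1},{"dx":0.004,"dy":0.0014,"dz":0,"yaw":0,"gripper":-1}]'
python3 -m creep '[{"dx":0,"dy":0,"dz":0.007,"yaw":0,"gripper":-1},{"dx":0,"dy":0,"dz":0.013,"yaw":0,"gripper":-1},{"dx":0,"dy":0,"dz":0.013,"yaw":0,"gripper":-1},{"dx":0,"dy":0,"dz":0.013,"yaw":0,"gripper":-1},{"dx":0,"dy":0,"dz":0.013,"yaw":0,"gripper":-1}]'
python3 -c "
from rig import r; s=r.sense(); print(s['ee_pos'],s['contact_force'],s['ft_torque'])"
```

```text
time_s: 10.25
ee_pos: [0.5036, -0.1925, 0.1293]
tcp_rot: [-3.105, -0.48, 0.0]
contact_force: [0.6, 0.3, -0.6]
grip_width: 0.0556
gripper_force: 63.9
time_s: 10.75
ee_pos: [0.5037, -0.1926, 0.1274]
tcp_rot: [3.105, 0.48, 0.0]
contact_force: [1.3, 0.6, 0.9]
grip_width: 0.0555
gripper_force: 63.9
[ 0.50367707 -0.19255592  0.12737341] [1.30139814 0.56238066 0.87249254] [ 0.07296697 -0.24607474 -0.08362973]
```

```bash
python3 -m creep '[{"dx":0.002,"dy":0,"dz":0.007,"yaw":0,"gripper":-1},{"dx":0.002,"dy":0,"dz":0.01,"yaw":0,"gripper":-1},{"dx":0.002,"dy":0,"dz":0.01,"yaw":0,"gripper":-1},{"dx":0.002,"dy":0,"dz":0.01,"yaw":0,"gripper":-1},{"dx":0.002,"dy":0,"dz":0.01,"yaw":0,"gripper":-1}]'
python3 -c "
from rig import r; s=r.sense(); print(s['ee_pos'],s['contact_force'],s['ft_torque'])"
```

```text
time_s: 11.25
ee_pos: [0.5039, -0.1924, 0.1258]
tcp_rot: [-3.105, -0.48, 0.0]
contact_force: [2.3, -0.5, -1.0]
grip_width: 0.0555
gripper_force: 63.9
[ 0.50387084 -0.19244008  0.12580413] [ 2.28599869 -0.49862763 -1.04851563] [ 0.03610997 -0.23000759 -0.0856218 ]
```

```bash
python3 -m creep '[{"dx":0.003,"dy":0,"dz":0.005,"yaw":0,"gripper":-1},{"dx":0.003,"dy":0,"dz":0.01,"yaw":0,"gripper":-1},{"dx":0.003,"dy":0,"dz":0.01,"yaw":0,"gripper":-1},{"dx":0.003,"dy":0,"dz":0.01,"yaw":0,"gripper":-1},{"dx":0.003,"dy":0,"dz":0.01,"yaw":0,"gripper":-1}]'
python3 -c "
from rig import r; s=r.sense(); print(s['ee_pos'],s['contact_force'],s['ft_torque'])"
```

```text
time_s: 11.75
ee_pos: [0.5042, -0.1923, 0.1242]
tcp_rot: [-3.105, -0.48, 0.0]
contact_force: [1.7, 0.5, -0.6]
grip_width: 0.0554
gripper_force: 63.9
[ 0.50420226 -0.19231046  0.12422311] [ 1.67915254  0.47526598 -0.60836556] [ 0.04367943 -0.22516833 -0.06418995]
```

```bash
python3 -m creep '[{"dx":0.002,"dy":0,"dz":0.005,"yaw":0,"gripper":-1},{"dx":0.002,"dy":0,"dz":0.01,"yaw":0,"gripper":-1},{"dx":0.002,"dy":0,"dz":0.01,"yaw":0,"gripper":-1},{"dx":0.002,"dy":0,"dz":0.01,"yaw":0,"gripper":-1},{"dx":0.002,"dy":0,"dz":0.01,"yaw":0,"gripper":-1}]'
python3 - <<'E'
from sidefit import *
d,f=cam("side"); u,v=334,180; cv2.imwrite("pics/s6.png",cv2.resize(d["frame"][v-60:v+60,u-60:u+60],None,fx=5,fy=5)); print(sidefit(d,.1))
s=r.sense(); print(s['ee_pos'],s['contact_force'],s['ft_torque'])
E
```

```text
time_s: 12.25
ee_pos: [0.5045, -0.1922, 0.1227]
tcp_rot: [-3.105, -0.48, 0.001]
contact_force: [0.2, -0.1, -0.6]
grip_width: 0.0554
gripper_force: 63.9
(array([0.972, 0.234]), {'cap': (np.float64(-0.39), np.float64(1.42), np.float64(57.9), 8), 'neck': (np.float64(-2.42), np.float64(1.6), np.float64(50.0), 4), 'body': (np.float64(-1.46), np.float64(2.25), np.float64(90.5), 15), 'collar': (np.float64(-3.43), np.float64(3.24), np.float64(115.3), 15)})
[ 0.50448281 -0.19219712  0.12273743] [ 0.81952556  1.12841452 -0.74905969] [-0.02668992 -0.048567   -0.0556534 ]
```

View pics/s6.png

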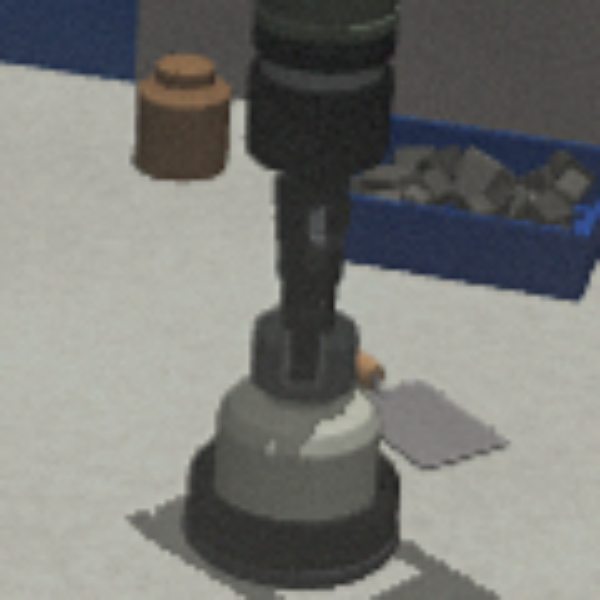

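The side view shows the cap sitting just above the shoulder, at about (303,355), and level. Its underside is about 24 mm below the rim, well past the ridges' 17.7 mm, so the lugs have already entered the gaps with no axial load. I'll still feel gently backward for the hard stop, watching the moment.

```bash
cat > st.py <<'E'
from rig import r
from scipy.spatial.transform import Rotation as Ro
import numpy as np
s=r.sense(); R=Ro.from_rotvec(s["tcp_rot"]).as_matrix()
print("z",s["ee_pos"].round(4),"yaw",round(np.degrees(np.arctan2(R[1,0],R[0,0])),2),"F",s["contact_force"].round(2),"M",s["ft_torque"].round(3),"q6",s["joint_pos"][5].round(3),"w",round(s["grip_width"],4))
E
python3 st.py
python3 -m creep '[{"dx":0,"dy":0,"dz":0.004,"yaw":-0.01,"gripper":-1},{"dx":0,"dy":0,"dz":0.004,"yaw":-0.025,"gripper":-1},{"dx":0,"dy":0,"dz":0.004,"yaw":-0.04,"gripper":-1},{"dx":0,"dy":0,"dz":0.004,"yaw":-0.05,"gripper":-1},{"dx":0,"dy":0,"dz":0.004,"yaw":-0.05,"gripper":-1}]' >/dev/null
python3 st.py
```

```text
z [ 0.5045 -0.1922  0.1227] yaw 17.58 F [ 0.82  1.13 -0.75] M [-0.027 -0.049 -0.056] q6 0.74 w 0.0557
z [ 0.5046 -0.1921  0.1223] yaw 22.1 F [-0.35  1.03  0.52] M [ 0.209  0.002 -0.241] q6 0.661 w 0.0556
```

The moment went to −0.24 N m after 4.5° backward, so the cap is against the hard stop and the lugs are in the gaps. Now screw forward, clockwise (+yaw), following about 0.08 mm per degree.

```bash
python3 -m creep '[{"dx":0,"dy":0,"dz":0,"yaw":0.03,"gripper":-1},{"dx":0,"dy":0,"dz":0,"yaw":0.06,"gripper":-1},{"dx":0,"dy":0,"dz":0,"yaw":0.09,"gripper":-1},{"dx":0,"dy":0,"dz":0,"yaw":0.11,"gripper":-1},{"dx":0,"dy":0,"dz":0,"yaw":0.11,"gripper":-1}]' >/dev/null
python3 st.py
python3 -m creep '[{"dx":0,"dy":0,"dz":0,"yaw":0.02,"gripper":-1},{"dx":0,"dy":0,"dz":0,"yaw":0.04,"gripper":-1},{"dx":0,"dy":0,"dz":0,"yaw":0.06,"gripper":-1},{"dx":0,"dy":0,"dz":0,"yaw":0.06,"gripper":-1},{"dx":0,"dy":0,"dz":0,"yaw":0.06,"gripper":-1}]' >/dev/null
python3 st.py
```

```text
z [ 0.5044 -0.1924  0.1221] yaw 12.21 F [ 0.09  0.29 -0.36] M [ 0.045 -0.031 -0.008] q6 0.834 w 0.0553
z [ 0.5045 -0.1923  0.1222] yaw 6.84 F [ 0.37 -0.57 -1.78] M [ 0.002 -0.018 -0.058] q6 0.927 w 0.0555
```

```bash
python3 -m creep '[{"dx":0,"dy":0,"dz":0.001,"yaw":0.03,"gripper":-1},{"dx":0,"dy":0,"dz":0.002,"yaw":0.06,"gripper":-1},{"dx":0,"dy":0,"dz":0.003,"yaw":0.09,"gripper":-1},{"dx":0,"dy":0,"dz":0.003,"yaw":0.09,"gripper":-1},{"dx":0,"dy":0,"dz":0.003,"yaw":0.09,"gripper":-1}]' >/dev/null
python3 st.py
python3 -m creep '[{"dx":0,"dy":0,"dz":0.002,"yaw":0.03,"gripper":-1},{"dx":0,"dy":0,"dz":0.004,"yaw":0.06,"gripper":-1},{"dx":0,"dy":0,"dz":0.005,"yaw":0.09,"gripper":-1},{"dx":0,"dy":0,"dz":0.005,"yaw":0.09,"gripper":-1},{"dx":0,"dy":0,"dz":0.005,"yaw":0.09,"gripper":-1}]' >/dev/null
python3 st.py
```

```text
z [ 0.5048 -0.1924  0.122 ] yaw -1.24 F [0.64 0.29 0.56] M [ 0.02  -0.05  -0.032] q6 1.068 w 0.0555
z [ 0.5049 -0.1924  0.1214] yaw -9.34 F [0.3  0.82 1.48] M [-0.001 -0.102 -0.065] q6 1.209 w 0.0553
```

```bash
python3 -m creep '[{"dx":0,"dy":0,"dz":0.002,"yaw":0.03,"gripper":-1},{"dx":0,"dy":0,"dz":0.004,"yaw":0.06,"gripper":-1},{"dx":0,"dy":0,"dz":0.005,"yaw":0.09,"gripper":-1},{"dx":0,"dy":0,"dz":0.005,"yaw":0.09,"gripper":-1},{"dx":0,"dy":0,"dz":0.005,"yaw":0.09,"gripper":-1}]' >/dev/null
python3 st.py
python3 -m creep '[{"dx":0,"dy":0,"dz":0.002,"yaw":0.03,"gripper":-1},{"dx":0,"dy":0,"dz":0.004,"yaw":0.06,"gripper":-1},{"dx":0,"dy":0,"dz":0.005,"yaw":0.09,"gripper":-1},{"dx":0,"dy":0,"dz":0.005,"yaw":0.09,"gripper":-1},{"dx":0,"dy":0,"dz":0.005,"yaw":0.09,"gripper":-1}]' >/dev/null
python3 st.py
```

```text
z [ 0.505  -0.1926  0.1208] yaw -17.43 F [ 0.13 -0.78  2.66] M [-0.158 -0.131  0.016] q6 1.351 w 0.0552
z [ 0.505  -0.1928  0.12  ] yaw -25.53 F [ 1.18 -2.36  3.84] M [-0.358 -0.156 -0.   ] q6 1.492 w 0.0555
```

```bash
python3 -m creep '[{"dx":0.001,"dy":0.002,"dz":0.002,"yaw":0.03,"gripper":-1},{"dx":0.001,"dy":0.002,"dz":0.003,"yaw":0.06,"gripper":-1},{"dx":0.001,"dy":0.002,"dz":0.004,"yaw":0.09,"gripper":-1},{"dx":0.001,"dy":0.002,"dz":0.004,"yaw":0.09,"gripper":-1},{"dx":0.001,"dy":0.002,"dz":0.004,"yaw":0.09,"gripper":-1}]' >/dev/null
python3 st.py
python3 -m creep '[{"dx":0,"dy":0.002,"dz":0.002,"yaw":0.03,"gripper":-1},{"dx":0,"dy":0.002,"dz":0.003,"yaw":0.06,"gripper":-1},{"dx":0,"dy":0.002,"dz":0.004,"yaw":0.09,"gripper":-1},{"dx":0,"dy":0.002,"dz":0.004,"yaw":0.09,"gripper":-1},{"dx":0,"dy":0.002,"dz":0.004,"yaw":0.09,"gripper":-1}]' >/dev/null
python3 st.py
```

```text
z [ 0.5048 -0.193   0.1192] yaw -33.63 F [-0.82 -3.12  3.12] M [-0.439 -0.102  0.019] q6 1.633 w 0.0555
z [ 0.5044 -0.193   0.1184] yaw -41.73 F [-1.04 -1.96  2.93] M [-0.415  0.04   0.018] q6 1.774 w 0.0557
```

```bash
python3 -m creep '[{"dx":0,"dy":0.001,"dz":0.002,"yaw":0.03,"gripper":-1},{"dx":0,"dy":0.002,"dz":0.003,"yaw":0.06,"gripper":-1},{"dx":0,"dy":0.002,"dz":0.004,"yaw":0.09,"gripper":-1},{"dx":0,"dy":0.002,"dz":0.004,"yaw":0.09,"gripper":-1},{"dx":0,"dy":0.002,"dz":0.004,"yaw":0.09,"gripper":-1}]' >/dev/null
python3 st.py
python3 -m creep '[{"dx":0,"dy":0,"dz":0.001,"yaw":0.02,"gripper":-1},{"dx":0,"dy":0,"dz":0.002,"yaw":0.04,"gripper":-1},{"dx":0,"dy":0,"dz":0.002,"yaw":0.06,"gripper":-1},{"dx":0,"dy":0,"dz":0.002,"yaw":0.06,"gripper":-1},{"dx":0,"dy":0,"dz":0.002,"yaw":0.06,"gripper":-1}]' >/dev/null
python3 st.py
```

```text
z [ 0.5043 -0.1933  0.118 ] yaw -49.83 F [-0.64 -1.95  3.98] M [-0.467  0.08   0.021] q6 1.914 w 0.0556
z [ 0.5043 -0.1933  0.1177] yaw -55.24 F [-0.36 -3.43  3.93] M [-0.594  0.152  0.079] q6 2.009 w 0.0558
```

```bash
python3 -m creep '[{"dx":0.002,"dy":0.0015,"dz":0.001,"yaw":0.02,"gripper":-1},{"dx":0.002,"dy":0.0015,"dz":0.002,"yaw":0.04,"gripper":-1},{"dx":0.002,"dy":0.0015,"dz":0.002,"yaw":0.06,"gripper":-1},{"dx":0.002,"dy":0.0015,"dz":0.002,"yaw":0.06,"gripper":-1},{"dx":0.002,"dy":0.0015,"dz":0.002,"yaw":0.06,"gripper":-1}]' >/dev/null
python3 st.py
python3 -m creep '[{"dx":0.002,"dy":0.001,"dz":0.001,"yaw":0.02,"gripper":-1},{"dx":0.002,"dy":0.001,"dz":0.002,"yaw":0.04,"gripper":-1},{"dx":0.002,"dy":0.001,"dz":0.002,"yaw":0.05,"gripper":-1},{"dx":0.002,"dy":0.001,"dz":0.002,"yaw":0.05,"gripper":-1},{"dx":0.002,"dy":0.001,"dz":0.002,"yaw":0.05,"gripper":-1}]' >/dev/null
python3 st.py
```

```text
z [ 0.5042 -0.1935  0.1173] yaw -60.65 F [-0.09 -3.25  5.77] M [-0.484  0.275  0.111] q6 2.103 w 0.0558
z [ 0.5042 -0.1938  0.117 ] yaw -65.16 F [-1.75 -3.18  4.75] M [-0.485  0.266  0.097] q6 2.181 w 0.0554
```

```bash
python3 -m creep '[{"dx":0.002,"dy":0.001,"dz":0,"yaw":0.02,"gripper":-1},{"dx":0.002,"dy":0.001,"dz":0,"yaw":0.04,"gripper":-1},{"dx":0.002,"dy":0.001,"dz":0,"yaw":0.05,"gripper":-1},{"dx":0.002,"dy":0.001,"dz":0,"yaw":0.05,"gripper":-1},{"dx":0.002,"dy":0.001,"dz":0,"yaw":0.05,"gripper":-1}]' >/dev/null
python3 st.py
python3 -m creep '[{"dx":0,"dy":0,"dz":0,"yaw":0.02,"gripper":-1},{"dx":0,"dy":0,"dz":0,"yaw":0.04,"gripper":-1},{"dx":0,"dy":0,"dz":0,"yaw":0.05,"gripper":-1},{"dx":0,"dy":0,"dz":0,"yaw":0.05,"gripper":-1},{"dx":0,"dy":0,"dz":0,"yaw":0.05,"gripper":-1}]' >/dev/null
python3 st.py
```

```text
z [ 0.5041 -0.1941  0.1169] yaw -69.64 F [-1.87 -2.31  5.27] M [-0.567  0.244  0.182] q6 2.259 w 0.0557
z [ 0.504  -0.1942  0.1169] yaw -74.12 F [-2.21 -3.15  5.22] M [-0.569  0.338  0.229] q6 2.337 w 0.0552
```

```bash
python3 -m creep '[{"dx":0,"dy":0,"dz":0,"yaw":0.01,"gripper":-1},{"dx":0,"dy":0,"dz":0,"yaw":0.02,"gripper":-1},{"dx":0,"dy":0,"dz":0,"yaw":0.02,"gripper":-1},{"dx":0,"dy":0,"dz":0,"yaw":0.02,"gripper":-1},{"dx":0,"dy":0,"dz":0,"yaw":0.02,"gripper":-1}]' >/dev/null
python3 st.py
python3 - <<'E'
from capfit import *
d,f=cam("wrist"); s=r.sense(); cv2.imwrite("pics/w7.png",d["frame"]); W=cloud(d,f)
m=(np.hypot(W[...,0]-.504,W[...,1]+.1925)<.02)&(abs(W[...,2]-.128)<.006); Q=W[m]
print("cap top",np.median(Q,0).round(4),np.linalg.lstsq(np.c_[Q[:,:2]-[.504,-.1925],np.ones(len(Q))],Q[:,2],rcond=None)[0].round(4))
E
```

```text
z [ 0.504  -0.1943  0.1169] yaw -75.91 F [-1.86 -3.4   5.82] M [-0.575  0.319  0.274] q6 2.368 w 0.0556
cap top [ 0.5042 -0.1933  0.1272] [ 0.0014 -0.0012  0.1272]
```

View pics/w7.png

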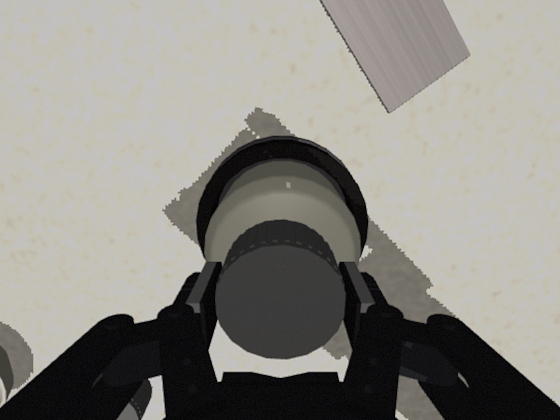

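The wrist view shows the cap level in the pads over the pot: top centre near (281,300), top at 127 mm, slope under 0.1°. The moment now climbs at nearly the pot's own spring rate, so the cap is tight. I'll take the axial pressure off and check that it stays tight.

```bash
python3 -m creep '[{"dx":0,"dy":0,"dz":-0.003,"yaw":0,"gripper":-1},{"dx":0,"dy":0,"dz":-0.006,"yaw":0,"gripper":-1},{"dx":0,"dy":0,"dz":-0.006,"yaw":0,"gripper":-1},{"dx":0,"dy":0,"dz":-0.006,"yaw":0,"gripper":-1},{"dx":0,"dy":0,"dz":-0.006,"yaw":0,"gripper":-1}]' >/dev/null
python3 st.py
```

```text
z [ 0.504  -0.1942  0.1177] yaw -76.0 F [-1.83 -3.43  4.64] M [-0.709  0.367  0.337] q6 2.37 w 0.0555
```

It stays tight at about 0.3 N m. Next I'll unwind the elastic twist, take off the remaining pressure, and see whether it's neutral.

```bash
python3 -m creep '[{"dx":0,"dy":0,"dz":0,"yaw":-0.02,"gripper":-1},{"dx":0,"dy":0,"dz":-0.001,"yaw":-0.04,"gripper":-1},{"dx":0,"dy":0,"dz":-0.002,"yaw":-0.06,"gripper":-1},{"dx":0,"dy":0,"dz":-0.002,"yaw":-0.08,"gripper":-1},{"dx":0,"dy":0,"dz":-0.002,"yaw":-0.08,"gripper":-1}]' >/dev/null
python3 st.py
```

```text
z [ 0.5042 -0.194   0.1179] yaw -68.85 F [-1.42 -2.87  3.65] M [-0.659  0.33   0.061] q6 2.245 w 0.0556
```

The moment fell at the pot's spring rate, 0.28 N m over 7.2°, so cap and pot move as one. Release and retreat.

```bash
python3 -m creep '[{"dx":0,"dy":0,"dz":0,"yaw":0,"gripper":0.7},{"dx":0,"dy":0,"dz":0,"yaw":0,"gripper":1},{"dx":0,"dy":0,"dz":0,"yaw":0,"gripper":1},{"dx":0,"dy":0,"dz":0,"yaw":0,"gripper":1},{"dx":0,"dy":0,"dz":0,"yaw":0,"gripper":1}]'
python3 -m creep '[{"dx":0,"dy":0,"dz":-0.05,"yaw":0,"gripper":1},{"dx":0,"dy":0,"dz":-0.15,"yaw":0,"gripper":1},{"dx":0,"dy":0,"dz":-0.35,"yaw":0,"gripper":1},{"dx":0,"dy":0,"dz":-0.6,"yaw":0,"gripper":1},{"dx":0,"dy":0,"dz":-0.8,"yaw":0,"gripper":1}]'
python3 -m creep '[{"dx":-0.1,"dy":0,"dz":0,"yaw":0,"gripper":1},{"dx":-0.2,"dy":0,"dz":0,"yaw":0,"gripper":1},{"dx":-0.27,"dy":0,"dz":0,"yaw":0,"gripper":1},{"dx":-0.27,"dy":0,"dz":0,"yaw":0,"gripper":1},{"dx":-0.27,"dy":0,"dz":0,"yaw":0,"gripper":1}]'
python3 - <<'E'
from h import *
A=[]
for n in("wrist","side"):
    d,f=cam(n); W=cloud(d,f); m=(np.hypot(W[...,0]-.504,W[...,1]+.1925)<.02)&(abs(W[...,2]-.128)<.009); Q=W[m]
    print(n,np.median(Q,0).round(4),np.linalg.lstsq(np.c_[Q[:,:2]-[.504,-.1925],np.ones(len(Q))],Q[:,2],rcond=None)[0].round(4))
    A.append(d["frame"] if n=="wrist" else cv2.resize(d["frame"][130:270,280:380],(300,420)))
cv2.imwrite("pics/end.png",cv2.resize(np.hstack(A),(800,391)))
E
```

```text
time_s: 21.85
ee_pos: [0.5041, -0.1937, 0.1178]
tcp_rot: [-2.591, 1.775, 0.001]
contact_force: [-0.7, -0.8, -0.0]
grip_width: 0.0854
gripper_force: 0.0
time_s: 22.35
ee_pos: [0.5047, -0.1943, 0.2407]
tcp_rot: [-2.591, 1.775, -0.003]
contact_force: [0.1, 0.2, -0.9]
grip_width: 0.0855
gripper_force: 0.0
time_s: 22.85
ee_pos: [0.4889, -0.1556, 0.2369]
tcp_rot: [2.592, -1.774, -0.003]
contact_force: [0.4, -0.4, -0.5]
grip_width: 0.0854
gripper_force: 0.0
wrist [ 0.5042 -0.1929  0.129 ] [0.0014 0.0012 0.129 ]
side [ 0.5037 -0.1923  0.1293] [ 0.0381 -0.0106  0.1295]
```

View pics/end.png

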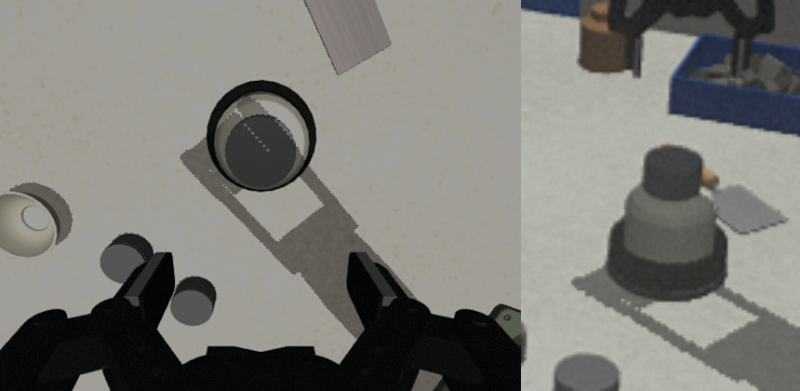

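The picture shows the cap level on the pot at (261,152) in the wrist half, with the gripper clear of it. Its top reads 129 mm. The wrist camera read the loose cap 1 mm high, so the true height is 128 mm, which is fully home.

```bash
python3 -c "
from rig import r; print(r.sign_off())"
```

```text
the job is handed in; nothing more can be done
None
```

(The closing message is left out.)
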